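# Load, close and secure the vial transport case

### The job

Get the transport case ready for dispatch: pull every tube out of the upright holder and stand each one fully down in a well of its own in the case, then close the lid completely, and then press the snap hook onto the front leg of the eye that stands up through the lid's lip, until its gate has sprung shut behind the leg, and leave the hook lying on the lip. Do not disturb the other things on the trolley.

Things in the scene. Friction and masses are not known exactly. Their poses are not given: they have to be found in the camera images.
- case: White and grey transport case fixed on the trolley, 108 x 276 mm, 75 mm high. Origin: centre of its underside; z up, front -x, lid hinged at the rear. Top: a row of five wells at x = 0, y = -100, -50, 0, 50, 100 mm, each 30 mm (x) by 32 mm (y), floor at z = 12 mm, rim at z = 75 mm. A shelf 170 mm wide (y) reaches forwards to x = -160 mm, top at z = 75 mm.
- eye (a point): Point on the steel eye: a rigid arch of 8 mm round bar standing on the case's front shelf in the case's x-z plane. Front leg upright at case x = -124 mm, y = 0; rear leg at x = -66 mm; crown's centre line at z = 138 mm. The point is on the front leg's axis, 88 mm above the table, 7.5 mm above the closed lip. Axes as the case's.
- lid (a joint): Lid hinge, rad: 0 closed, at most 2.3 (open, leaning back). The hinge is stiff (about 0.5 N m of friction): the lid stays where it is left and is pushed down to close, about 3 to 5 N at the lip. The lid is a hollow grey cover, 108 mm deep (x), 278 mm wide (y), 73 mm high when closed; it clears tubes standing in the wells.
- hinge_line (a point): Middle of the lid's hinge axis, fixed on the case at case x = 52 mm, y = 0, z = 75.5 mm. The axis runs along the case's y.
- lip (a point): Point on the lid's lip, turning with the lid: 185 mm from the hinge axis, mid width, outer (upper) face. The lip is an aluminium plate 5 mm thick, 170 mm wide (y), in the hinge's plane, 108 to 214 mm from the hinge; when open it is the lid's raised top edge. A slot 22 mm wide, mid width, up to 192 mm from the hinge, lets the eye through: press 50 mm to a side of it.
- hook: Snap hook, flat on the trolley; origin on its underside where handle and fork meet, z up, 152 g, balance point x = 12 mm. Black handle x = -80 to 0 mm, 26 mm wide (y), 24 mm high. Steel fork x = 0 to 66 mm, 12 mm high, 42 mm wide, mouth to +x: root to x = 10 mm, then two tines 26 mm apart. Gate across the mouth at x = 62 mm; it can shut once the eye's leg is at x = 14 to 31 mm.
- gate (a joint): Sprung brass gate of the hook, rad: 0 shut, grows as it swings inwards (to -x) up to 1.4. Hinged at the +y tine; 24 mm long, 5 mm thick; a bar pressed on it from outside opens it at about 4 to 7 N; it does not open outwards.
- holder: Aluminium tube holder fixed on the trolley, 56 x 250 mm, 62 mm high; origin at the centre of its underside. Five square wells 30 mm wide in a row along its y, at y = -96, -48, 0, 48, 96 mm, floor 8 mm above the table.
- tube0: Amber glass tube with a white cap, 24 mm across, 118 mm long, 60 g, foot slightly tapered; origin at the centre of its foot, z along it to the cap. Starts upright in a well of the holder. May be absent (None).
- tube1: Amber glass tube with a white cap, 24 mm across, 118 mm long, 60 g, foot slightly tapered; origin at the centre of its foot, z along it to the cap. Starts upright in a well of the holder. May be absent (None).
- tube2: Amber glass tube with a white cap, 24 mm across, 118 mm long, 60 g, foot slightly tapered; origin at the centre of its foot, z along it to the cap. Starts upright in a well of the holder. May be absent (None).
- tube3: Amber glass tube with a white cap, 24 mm across, 118 mm long, 60 g, foot slightly tapered; origin at the centre of its foot, z along it to the cap. Starts upright in a well of the holder. May be absent (None).
- tube4: Amber glass tube with a white cap, 24 mm across, 118 mm long, 60 g, foot slightly tapered; origin at the centre of its foot, z along it to the cap. Starts upright in a well of the holder. May be absent (None).
- vial_a: Small jar, 32 mm across, 60 mm high; not part of the job, leave it where it is. Origin at its underside.
- vial_b: Small jar, 32 mm across, 60 mm high; not part of the job, leave it where it is. Origin at its underside.
- sanitiser: Bottle, 68 mm across, 170 mm high; not part of the job, leave it where it is. Origin at its underside.
- tape: Roll of tape lying flat, 90 mm across, 25 mm high; not part of the job, leave it where it is. Origin at its underside.
- spatula: Spatula lying flat, 190 mm long; not part of the job, leave it where it is. Origin at its underside near its middle.
- pot: Jar, 60 mm across, 70 mm high; not part of the job, leave it where it is. Origin at its underside.
There are look-alikes about, which are no part of the job. Leave any blue or red look-alike of the tube2 alone.

How it is judged (in metres and radians):
On the way, in this order (a step that is already met when the one before it is completed fails the run):
1. every tube stands in a well of the case (x of tube0 in the frame of case between -0.012 and 0.012 m and y of tube0 in the frame of case between -0.12 and 0.12 m and z of tube0 in the frame of case between -0.01 and 0.024 m and angle between each of tube0, tube1, tube2, tube3, tube4's own z axis and vertical below 0.25 rad and x of tube1 in the frame of case between -0.012 and 0.012 m and y of tube1 in the frame of case between -0.12 and 0.12 m and z of tube1 in the frame of case between -0.01 and 0.024 m and x of tube2 in the frame of case between -0.012 and 0.012 m and y of tube2 in the frame of case between -0.12 and 0.12 m and z of tube2 in the frame of case between -0.01 and 0.024 m and x of tube3 in the frame of case between -0.012 and 0.012 m and y of tube3 in the frame of case between -0.12 and 0.12 m and z of tube3 in the frame of case between -0.01 and 0.024 m and x of tube4 in the frame of case between -0.012 and 0.012 m and y of tube4 in the frame of case between -0.12 and 0.12 m and z of tube4 in the frame of case between -0.01 and 0.024 m), for 0.2 s.
2. the lid is closed over the tubes (all of step 1 and value of joint lid below 0.05 rad), for 0.2 s.
3. the eye's front leg is inside the hook and the gate has sprung shut behind it (value of joint lid below 0.05 rad and x of eye in the frame of hook between 0.008 and 0.045 m and y of eye in the frame of hook between -0.0145 and 0.0145 m and value of joint gate below 0.15 rad), for 0.1 s.
At the end, for the whole second after the job is handed in: Every tube stands in a well of the case (foot within 12 mm of the well floor, tilt below 0.25 rad), the lid is closed (joint below 0.05 rad), and the hook lies still on the lip (tilt below 0.5 rad) with the eye's front leg in the gap of its fork and the gate shut (below 0.15 rad) (all of step 1 and all of step 3 and z of eye in the frame of hook between -0.02 and 0.03 m and linear speed of hook below 0.02 m/s and angle between hook's own z axis and vertical below 0.5 rad); the robot touches nothing.
It fails at once if a bystander is moved by more than 40 mm (distance of any of vial_a, vial_b, sanitiser, tape, spatula, pot from where it was at the start of the episode above 0.04 m).
Of tube0, tube1, tube2, tube3, tube4 only 3 to 5 are there at a start; the rules pass over those that are not, and their reading is None.
At some moment in a run one of hook may be knocked a few centimetres aside while the robot is not near it.
It also fails if it takes over 210 s, if anything falls off the work surface, if the arm or the gripper's body presses on something with over 40 N, if the wrist force passes 120 N, or if a joint passes its speed limit or range.

### The arm

A 6-joint arm with a two-finger parallel gripper is mounted at the origin on the work surface. World frame = base frame: x ahead of the robot, y to its left, z up, the work surface at z = 0. Lengths are in mm, angles in rad, forces in N, time in s.
With the tool pointing down it reaches from about 300 to 775 mm from the base axis. Payload 14.6 kg.
Tool frame: the origin (TCP) lies on the front face of the gripper's body, between the roots of the fingers; the fingertips stand 97 mm ahead of it and the grasp point (between the pads) lies 78 mm ahead of it; z points along the fingers, y is the line along which they close (so a half turn about z gives the same grasp; the last joint's range is limited). The gripper opens to 94 mm and grips with 3 to 60 N. Pads are 16 mm wide; open, the fingers measure 119 mm over their backs; the gripper's body (75 mm by 177 mm) begins 78 mm behind the grasp point.
Start: joints at [-1.242, 0.3, 1.521, -0, 1.321, -0.067], TCP at [212.043, -507.472, 302.646] pointing down, gripper open.
Joint ranges: [-3.03, 3.03], [-0.79, 2.21], [0.23, 2.52], [-1.04, 4.18], [0, 3.07], [-2.55, 2.55]. Speed limits (rad/s): [2.22, 2.22, 2.57, 3.14, 3.14, 3.14].

### API

Orientations are given as [roll, pitch, yaw] about the fixed x, y, z axes, in that order (R = Rz(yaw) Ry(pitch) Rx(roll)).
In Python, from cell import * gives the robot as it stands.
- The arm moves only by the tool carry_out, never from a script. Its arguments are lists of equal length, an entry for each row: "slide": the shift along the world's x, y, z scaled (see below), a list of three; "dr": the turn, a rotation vector about the world's x, y, z scaled (see below), a list of three; "gripper": the opening in per cent of the stroke, from 0 (shut) to 100 (fully open). A call has 1 to 10 rows; each row is the pose to reach, as a shift and turn from the pose commanded when the call began, turning the shorter way round; what a row does not reach only later rows make up. The controller multiplies each number of a shift by 0.25 m and each number of a turn by 360 degrees. A row lasts 1/12 s, in which the tool goes at most 41.7 mm and 7.16 degrees, less where a joint would pass 70% of its speed; a pose out of reach is approached as far as the arm can. A call with a number of a shift or a turn outside -1 to 1 is refused whole. A call with a gripper value outside its range is refused whole. The fingers move at their own pace and stop on an object; "newtons" is the grip in N (left out, the last holds). Time passes only in rows, so rows that repeat a pose let the fingers close. It gives the time, the measured TCP pose, the force, the opening and the grip force at its end, in the units of the state.
- read_state(): the state, without advancing time (a new reading comes with each control period).
- camera(name): name is "scene" or "side" or "wrist"; returns the picture (400x640x3 uint8, red, green, blue); there is no depth.
- camera_model(name): a dict with "vfov" (degrees; the focal length in pixels is half the picture's height over the tangent of half this angle, whatever the lens; pixels are square), "cx", "cy" (the principal point, pixels), "R" (3x3) and "t" (3): a world point X has camera coordinates R X + t. Camera axes: x right, y down, z forward; pixel columns grow to the right and rows downward; lengths in mm; the calibration is good to about 2 mm. A picture is of the moment at which its call begins: read the wrist's pose just before it. camera_model takes no time and is no camera call; for the wrist camera it gives the pose at the moment of the call.
- sign_off(): hands the job in; it is judged then, once.
The state is a dict: "clock": time; "joints": joint angles; "qd": joint speeds; "effort": joint torques, N m; "eef_pos": TCP position; "eef_rot": TCP orientation; "wrist_force": force on the tool from outside, world axes, zero at the start; "moment": the same for the moment, N m; "finger_gap": finger opening in mm; "finger_force": force on a finger pad.
Only numpy, scipy, OpenCV 4.12 (cv2) and the standard library are available. Lean on these libraries where they do the work, as an engineer would, in place of code of your own. Each camera call takes 0.05 s, during which the arm holds its last target. There are 200 camera calls.

## Working session

There is one attempt and no reset: what is moved stays moved. The work goes in short steps, Python scripts to look and compute and a tool call to move; the robot and the scene stay as the last step left them, time stands still between calls to the robot, and variables do not carry over. Pictures are saved under pics/ and viewed, at most 14 in all, crops included, and the job is handed in when it is done.

Besides the shell and the picture viewer there is one more tool, called after "Emit:" as a command line: name --argument value ..., lists and objects as JSON in quotes. carry_out: Moves the arm, as the interface text tells. Its arguments: {"type":"object","properties":{"slide":{"type":"array","items":{"type":"array","items":{"type":"number","minimum":-1,"maximum":1}}},"dr":{"type":"array","items":{"type":"array","items":{"type":"number","minimum":-1,"maximum":1}}},"gripper":{"type":"array","items":{"type":"number"}},"newtons":{"type":"number"}},"required":["slide","dr","gripper"]}

```bash
mkdir -p pics; ls; cat > h.py <<'E'
from cell import *
import numpy as np, cv2
def K(m):
    f=200/np.tan(np.radians(m["vfov"])/2); return f
def snap(n,name):
    m=camera_model(n); im=camera(n); cv2.imwrite(f"pics/{name}.png",im[:,:,::-1]); return im,m
def proj(m,X):
    c=np.array(m["R"])@np.array(X,float)+np.array(m["t"]).ravel(); f=K(m)
    return np.array([m["cx"]+f*c[0]/c[2], m["cy"]+f*c[1]/c[2]])
def ray(m,u,v,z):
    R=np.array(m["R"]);t=np.array(m["t"]).ravel();f=K(m)
    d=R.T@np.array([(u-m["cx"])/f,(v-m["cy"])/f,1]);o=-R.T@t
    return o+d*(z-o[2])/d[2]
E
python3 - <<'E'
from h import *
s=read_state();print(s)
for n in("scene","side","wrist"):
    im,m=snap(n,n+"0");print(n,m)
E
```

```text
pics
{'clock': 0.0, 'joints': array([-1.24162062e+00,  3.00449242e-01,  1.52157820e+00,  1.58034204e-05,
        1.32071905e+00, -6.65803719e-02]), 'qd': array([ 0.00061645, -0.00033789,  0.0001433 ,  0.00076075,  0.00088562,
       -0.0008066 ]), 'effort': array([-2.66621682e-04, -5.31802154e+01, -3.52730334e+01,  7.08201667e-02,
        2.44173309e-02, -7.58216947e-05]), 'eef_pos': array([ 211.98786512, -507.33719973,  302.09948036]), 'eef_rot': array([-3.14044239e+00, -9.20394177e-05,  3.95752105e-01]), 'wrist_force': array([0.44325533, 0.41924266, 0.46135219]), 'moment': array([ 0.04435112, -0.03622882, -0.00373593]), 'finger_force': 0.0, 'finger_gap': 94.04180340824568}
scene {'vfov': 44.90420751031404, 'cx': 325.0753556775219, 'cy': 195.8081101143939, 'R': array([[-0.78813755,  0.61538455, -0.01187637],
       [ 0.52326715,  0.65975126, -0.53936978],
       [-0.32408438, -0.43131209, -0.84198527]]), 't': array([ 411.60619166, -271.92775116, 1668.01847072])}
side {'vfov': 48.696926341575875, 'cx': 324.4745057796541, 'cy': 198.32361047589515, 'R': array([[-0.91727901, -0.39764993,  0.02176561],
       [-0.26475162,  0.56806384, -0.77923684],
       [ 0.29749922, -0.72054008, -0.6263515 ]]), 't': array([ 530.50900126,  207.34326099, 1144.35362617])}
wrist {'vfov': 70.81229161882159, 'cx': 324.77288499516897, 'cy': 197.26810260466394, 'R': array([[ 0.38518953, -0.92283636, -0.00144236],
       [-0.89243342, -0.3728964 ,  0.25398988],
       [-0.23492895, -0.09654703, -0.9672058 ]]), 't': array([-549.55898055,  -26.93952825,  391.4894837 ])}
```

View pics/scene0.png

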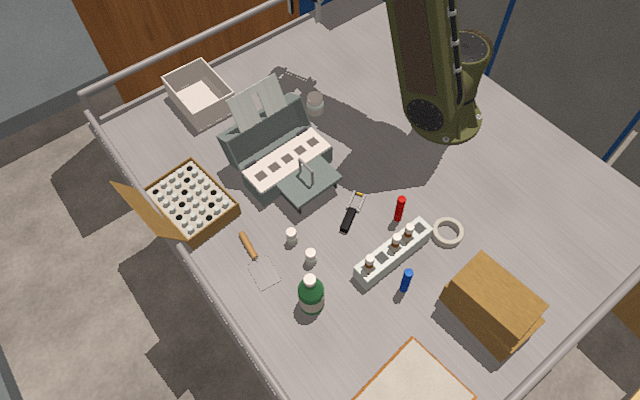

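View pics/side0.png

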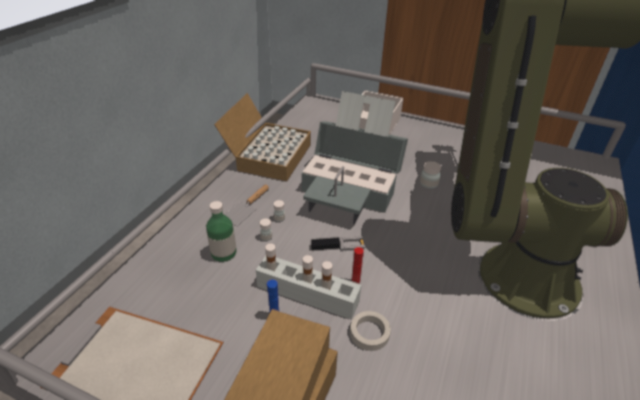

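The scene view shows three amber tubes with cap tops near (369,258), (396,236) and (409,227). The hook is at about (350,213), the case wells run from (262,176) to (318,144), and the lid is open.

```bash
python3 - <<'E'
import cv2
a=cv2.imread("pics/scene0.png")
cv2.imwrite("pics/c1.png",cv2.resize(a[95:295,225:475],None,fx=3,fy=3,interpolation=cv2.INTER_CUBIC)[:600,:800])
E
```

```text
(no output)
```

View pics/c1.png

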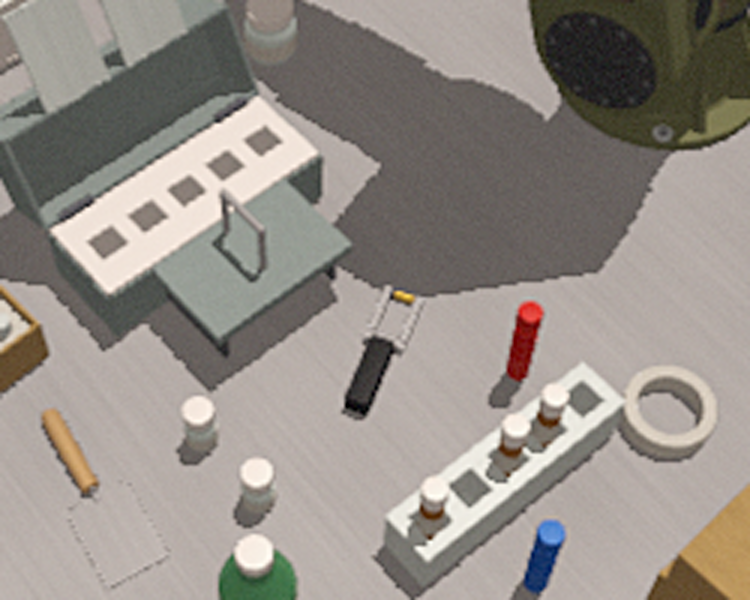

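```bash
cat > m1.py <<'E'
from h import *
m=camera_model("scene")
P=lambda u,v,z: ray(m,225+(u+.5)/3-.5,95+(v+.5)/3-.5,z)
def sh(n,pts,z):
    print(n); [print("  ",np.round(P(u,v,z),1)) for u,v in pts]
sh("wells",[(107,242),(148,215),(186,190),(225,165),(264,140)],75)
sh("shelf",[(221,338),(350,242)],75)
sh("holder corners",[(586,364),(627,405),(388,518),(425,560)],62)
sh("caps (top)",[(433,486),(516,424),(554,392)],126)
sh("hook: tail, root, tipL tipR gate",[(357,408)],12)
sh("hook",[(382,340),(388,290),(422,300),(402,346)],12)
sh("red",[(530,310)],118);sh("blue",[(550,528)],118)
sh("vials",[(198,403),(257,467)],60);sh("tape",[(669,412)],25);sh("pot",[(271,10)],70)
E
python3 m1.py
```

```text
wells
   [ 657.5 -141.1   75. ]
   [ 606.3 -143.1   75. ]
   [ 557.7 -144.9   75. ]
   [ 507.2 -146.1   75. ]
   [ 455.6 -147.3   75. ]
shelf
   [634.5  20.4  75. ]
   [467.2  10.   75. ]
holder corners
   [374.5 253.4  62. ]
   [375.5 309.3  62. ]
   [624.8 258.9  62. ]
   [624.9 309.9  62. ]
caps (top)
   [595.7 280.5 126. ]
   [499.1 280.3 126. ]
   [450.7 277.5 126. ]
hook: tail, root, tipL tipR gate
   [557.9 134.4  12. ]
hook
   [489.1  89.8  12. ]
   [445.9  47.4  12. ]
   [426.5  78.4  12. ]
   [477.9 107.7  12. ]
red
   [404.2 197.4 118. ]
blue
   [540.5 369.3 118. ]
vials
   [689.3  56.9  60. ]
   [685.9 144.8  60. ]
tape
   [329.8 329.5  25. ]
pot
   [ 334.3 -294.4   70. ]
```

Emit:
carry_out --slide '[[0,0,0.4],[0,0,0.4],[0,0,0.4],[0.4,1,0.4],[0.4,1,0.4],[0.4,1,0.4],[0.4,1,0.4],[0.4,1,0.4],[0.4,1,0.4],[0.4,1,0.4]]' --dr '[[0,0,0.187],[0,0,0.187],[0,0,0.187],[0,0,0.187],[0,0,0.187],[0,0,0.187],[0,0,0.187],[0,0,0.187],[0,0,0.187],[0,0,0.187]]' --gripper '[45,45,45,45,45,45,45,45,45,45]' --newtons 15

```text
clock: 0.98
eef_pos: [312.7, -254.2, 402.9]
eef_rot: [3.141, 0.0, 1.58]
wrist_force: [0.3, -0.9, -0.7]
finger_gap: 42.6
finger_force: 0.0
```

Emit:
carry_out --slide '[[0.4,1,0],[0.4,1,0],[0.4,1,0],[0.4,1,0],[0.4,1,0],[0.4,1,0],[0.4,1,0],[0.4,1,0],[0.4,1,0],[0.4,1,0]]' --dr '[[0,0,0],[0,0,0],[0,0,0],[0,0,0],[0,0,0],[0,0,0],[0,0,0],[0,0,0],[0,0,0],[0,0,0]]' --gripper '[36,36,36,36,36,36,36,36,36,36]'

```text
clock: 1.82
eef_pos: [411.9, -7.9, 402.5]
eef_rot: [-3.141, 0.0, 1.571]
wrist_force: [-0.0, 0.0, 0.0]
finger_gap: 33.8
finger_force: 0.0
```

Emit:
carry_out --slide '[[0.35,0.27,0],[0.35,0.27,0],[0.35,0.27,0],[0.35,0.27,0],[0.35,0.27,0]]' --dr '[[0,0,0],[0,0,0],[0,0,0],[0,0,0],[0,0,0]]' --gripper '[36,36,36,36,36]'

```text
clock: 2.23
eef_pos: [499.9, 59.3, 401.9]
eef_rot: [-3.14, 0.0, 1.57]
wrist_force: [-0.2, 0.5, -0.0]
finger_gap: 34.1
finger_force: 0.0
```

```bash
python3 - <<'E'
from h import *
s=read_state();print(s['eef_pos'],s['eef_rot'],s['joints'],s['finger_gap'],s['clock'])
im,m=snap("wrist","w1");np.savez("w1.npz",**{k:np.array(v) for k,v in m.items()})
E
```

```text
[499.86550995  59.32120436 401.93141766] [-3.14006776e+00  2.46763691e-04  1.57036498e+00] [ 4.54091902e-02  1.36748823e-01  1.49047688e+00 -1.76893185e-04
  1.51590155e+00  4.58505690e-02] 34.1191938284108 2.2333
```

View pics/w1.png

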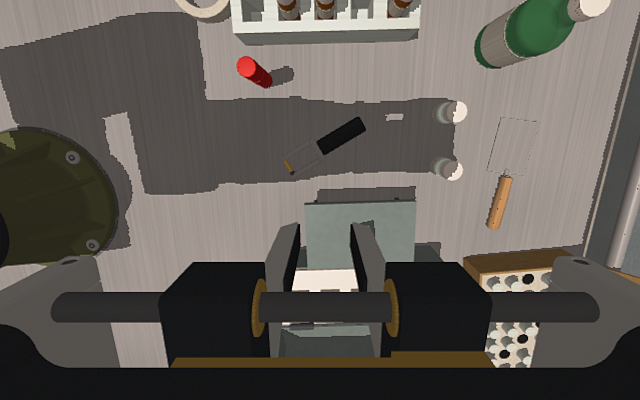

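The wrist view shows the holder's near face along rows 28–42, the shelf's front corners at (305,203) and (415,201), and the hook from its handle tail (363,124) to the gate at (289,166).

```bash
python3 - <<'E'
from h import *
m={k:v for k,v in np.load("w1.npz").items()}
r=lambda u,v,z:np.round(ray(m,u,v,z),1)
print("shelf",r(305,203,75),r(415,201,75))
print("tail",r(362,124,20),"handle/fork",r(322,147,20),r(322,147,12),"gate",r(289,166,10),r(285,163,10))
for p in[(596,281,126),(499,281,126),(451,281,126),(500,255,62),(375,255,62),(625,255,62)]: print(p,proj(m,p))
ms=camera_model("side")
for p in[(596,283,126),(499,283,126),(451,283,126),(557,-144,75),(457,-147,75)]: print(p,proj(ms,p))
E
python3 - <<'E'
import cv2
a=cv2.imread("pics/w1.png")[0:180,215:435]
b=cv2.imread("pics/side0.png")[130:320,240:420]
import numpy as np
f=lambda x:cv2.resize(x,(int(x.shape[1]*600/x.shape[0]*.62),372),interpolation=cv2.INTER_CUBIC)
cv2.imwrite("pics/c2.png",np.hstack([f(a),f(b)])[:, :800])
print(f(a).shape,f(b).shape)
E
```

```text
shelf [468.9  16.3  75. ] [634.9  19.4  75. ]
tail [558.2 131.7  20. ] handle/fork [494.2  95.5  20. ] [494.1  94.9  12. ] gate [438.  63.  10.] [431.5  68.1  10. ]
(596, 281, 126) [413.01838657 -16.37716027]
(499, 281, 126) [324.6558953  -16.18777623]
(451, 281, 126) [280.98285256 -16.09417342]
(500, 255, 62) [325.55476403  29.1873638 ]
(375, 255, 62) [232.49456395  29.34822002]
(625, 255, 62) [418.77354177  29.02623347]
(596, 283, 126) [270.87756057 246.02734025]
(499, 283, 126) [308.28118931 258.62805975]
(451, 283, 126) [327.5920859  265.13361014]
(557, -144, 75) [349.84972362 172.33768613]
(457, -147, 75) [381.03633135 179.9768037 ]
(372, 454, 3) (372, 352, 3)
```

View pics/c2.png

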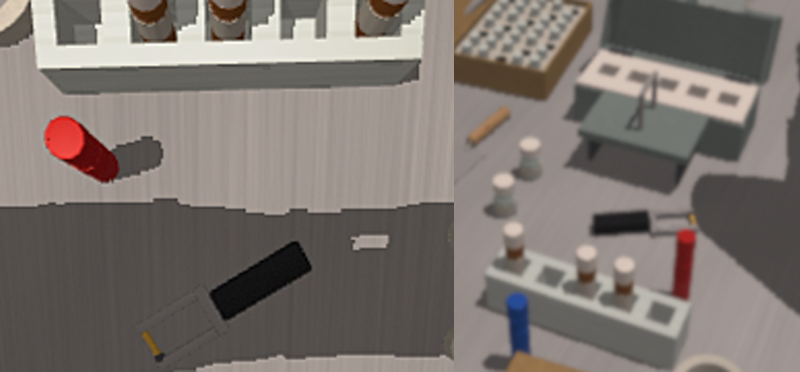

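Both pictures agree with the scene view to within about 2 mm. The case is centred near (556,-143) and the tubes stand at x = 596, 499.5 and 451. I'll start with the middle tube.

Emit:
carry_out --slide '[[0,0.888,-0.4],[0,0.888,-0.4],[0,0.888,-0.4],[0,0.888,-0.4],[0,0.888,-0.4],[0,0.888,-0.4],[0,0.888,-0.876],[0,0.888,-0.876],[0,0.888,-0.876],[0,0.888,-0.876]]' --dr '[[0,0,0],[0,0,0],[0,0,0],[0,0,0],[0,0,0],[0,0,0],[0,0,0],[0,0,0],[0,0,0],[0,0,0]]' --gripper '[36,36,36,36,36,36,36,36,36,36]'

```text
clock: 3.12
eef_pos: [497.5, 279.5, 177.8]
eef_rot: [-3.133, 0.004, 1.569]
wrist_force: [-1.1, 0.1, -1.9]
finger_gap: 33.7
finger_force: 0.0
```

Emit:
carry_out --slide '[[0,0,0],[0,0,0],[0,0,0],[0,0,0],[0,0,0.1],[0,0,0.64],[0,0,0.64],[0,0,0.64],[0,0,0.64],[0,0,0.64]]' --dr '[[0,0,0],[0,0,0],[0,0,0],[0,0,0],[0,0,0],[0,0,0],[0,0,0],[0,0,0],[0,0,0],[0,0,0]]' --gripper '[15,15,15,15,15,15,15,15,15,15]' --newtons 15

```text
clock: 3.95
eef_pos: [499.8, 282.1, 348.4]
eef_rot: [3.134, -0.003, 1.571]
wrist_force: [0.1, -0.1, -0.6]
finger_gap: 24.1
finger_force: 15.0
```

```bash
python3 - <<'E'
from h import *
s=read_state();print(s['eef_pos'],s['eef_rot'],s['finger_gap'],s['finger_force'])
E
```

```text
[499.83577586 282.13556823 348.43944701] [ 3.13448764 -0.00344829  1.57080039] 24.071715142891755 14.982909187674522
```

Emit:
carry_out --slide '[[0.226,-1,0],[0.226,-1,0],[0.226,-1,0],[0.226,-1,0],[0.226,-1,0],[0.226,-1,0],[0.226,-1,0]]' --dr '[[0,0,0],[0,0,0],[0,0,0],[0,0,0],[0,0,0],[0,0,0],[0,0,0]]' --gripper '[15,15,15,15,15,15,15]'

```text
clock: 4.53
eef_pos: [556.4, 26.8, 342.0]
eef_rot: [-3.14, 0.001, 1.566]
wrist_force: [0.0, 0.2, -0.2]
finger_gap: 23.5
finger_force: 15.0
```

Emit:
carry_out --slide '[[0,-0.701,0],[0,-0.701,0],[0,-0.701,0],[0,-0.701,0],[0,-0.701,0],[0,-0.701,0],[0,-0.701,-0.15],[0,-0.701,-0.28],[0,-0.701,-0.36],[0,-0.701,-0.4]]' --dr '[[0,0,0],[0,0,0],[0,0,0],[0,0,0],[0,0,0],[0,0,0],[0,0,0],[0,0,0],[0,0,0],[0,0,0]]' --gripper '[15,15,15,15,15,15,15,15,15,15]'

```text
clock: 5.37
eef_pos: [555.2, -141.4, 240.0]
eef_rot: [-3.137, -0.002, 1.572]
wrist_force: [-0.0, -0.2, -0.1]
finger_gap: 23.7
finger_force: 15.0
```

```bash
python3 - <<'E'
from h import *
import cv2
s=read_state();print(s['eef_pos'],s['wrist_force'],s['finger_gap'])
w,_=snap("wrist","w2");a,_=snap("scene","s2");b,_=snap("side","d2")
f=lambda x:cv2.resize(x,None,fx=2.2,fy=2.2,interpolation=cv2.INTER_CUBIC)
cv2.imwrite("pics/c3.png",np.hstack([f(a[70:240,210:370]),f(b[90:260,290:440])])[:,:,::-1])
E
```

```text
[ 555.20708896 -141.39705042  240.03683004] [-0.02336566 -0.22175625 -0.13769059] 23.67790623862825
```

View pics/c3.png

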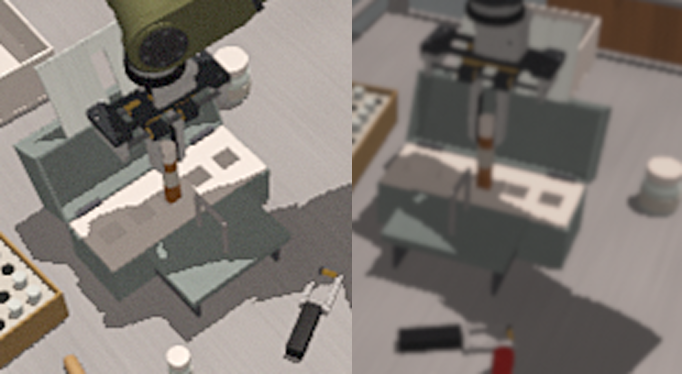

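The tube's foot has entered the middle well with no contact force, so I'll lower it and release.

Emit:
carry_out --slide '[[0,0,-0.08],[0,0,-0.14],[0,0,-0.18],[0,0,-0.216],[0,0,-0.218],[0,0,-0.218],[0,0,-0.218],[0,0,-0.218],[0,0,-0.218]]' --dr '[[0,0,0],[0,0,0],[0,0,0],[0,0,0],[0,0,0],[0,0,0],[0,0,0],[0,0,0],[0,0,0]]' --gripper '[15,15,15,15,15,15,36,36,36]'

```text
clock: 6.27
eef_pos: [556.2, -143.2, 189.7]
eef_rot: [3.141, 0.0, 1.571]
wrist_force: [0.0, 0.6, -0.7]
finger_gap: 33.8
finger_force: 0.0
```

Emit:
carry_out --slide '[[0,0,0.15],[0,0,0.3],[0,0,0.45],[0,0.5,0.618],[0,1,0.618],[0,1,0.618],[0,1,0.618],[0,1,0.618],[0,1,0.618],[0,1,0.618]]' --dr '[[0,0,0],[0,0,0],[0,0,0],[0,0,0],[0,0,0],[0,0,0],[0,0,0],[0,0,0],[0,0,0],[0,0,0]]' --gripper '[36,36,36,36,36,36,36,36,36,36]'

```text
clock: 7.1
eef_pos: [555.5, 112.2, 345.0]
eef_rot: [3.14, -0.001, 1.575]
wrist_force: [-0.4, -0.2, 0.3]
finger_gap: 34.0
finger_force: 0.0
```

Emit:
carry_out --slide '[[-0.42,0.694,0],[-0.42,0.694,0],[-0.42,0.694,0],[-0.42,0.694,0],[-0.42,0.694,0],[-0.42,0.694,-0.1],[-0.42,0.694,-0.25],[-0.42,0.694,-0.4],[-0.42,0.694,-0.55],[-0.42,0.694,-0.64]]' --dr '[[0,0,0],[0,0,0],[0,0,0],[0,0,0],[0,0,0],[0,0,0],[0,0,0],[0,0,0],[0,0,0],[0,0,0]]' --gripper '[40,40,40,40,40,40,40,40,40,40]'

```text
clock: 7.93
eef_pos: [450.1, 279.7, 180.3]
eef_rot: [-3.139, 0.002, 1.571]
wrist_force: [0.8, 0.2, -1.1]
finger_gap: 37.3
finger_force: 0.0
```

Emit:
carry_out --slide '[[0,0,0],[0,0,0],[0,0,0],[0,0,0],[0,0,0],[0,0,0.1],[0,0,0.64],[0,0,0.64],[0,0,0.64],[0,0,0.64]]' --dr '[[0,0,0],[0,0,0],[0,0,0],[0,0,0],[0,0,0],[0,0,0],[0,0,0],[0,0,0],[0,0,0],[0,0,0]]' --gripper '[15,15,15,15,15,15,15,15,15,15]'

```text
clock: 8.77
eef_pos: [451.5, 280.6, 351.5]
eef_rot: [3.132, -0.005, 1.571]
wrist_force: [-0.3, 0.5, 0.0]
finger_gap: 23.7
finger_force: 15.0
```

Emit:
carry_out --slide '[[0.021,-1,0],[0.021,-1,0],[0.021,-1,0],[0.021,-1,0],[0.021,-1,0],[0.021,-1,0],[0.021,-1,0]]' --dr '[[0,0,0],[0,0,0],[0,0,0],[0,0,0],[0,0,0],[0,0,0],[0,0,0]]' --gripper '[15,15,15,15,15,15,15]'

```text
clock: 9.35
eef_pos: [456.1, 24.9, 344.4]
eef_rot: [3.14, 0.001, 1.565]
wrist_force: [0.7, 0.4, -0.8]
finger_gap: 23.6
finger_force: 15.0
```

Emit:
carry_out --slide '[[0,-0.704,0],[0,-0.704,0],[0,-0.704,0],[0,-0.704,0],[0,-0.704,0],[0,-0.704,0],[0,-0.704,-0.15],[0,-0.704,-0.28],[0,-0.704,-0.36],[0,-0.704,-0.4]]' --dr '[[0,0,0],[0,0,0],[0,0,0],[0,0,0],[0,0,0],[0,0,0],[0,0,0],[0,0,0],[0,0,0],[0,0,0]]' --gripper '[15,15,15,15,15,15,15,15,15,15]'

```text
clock: 10.18
eef_pos: [455.8, -144.1, 241.4]
eef_rot: [-3.139, -0.001, 1.572]
wrist_force: [-1.0, 0.5, -0.2]
finger_gap: 23.5
finger_force: 15.0
```

Emit:
carry_out --slide '[[0,0,-0.08],[0,0,-0.14],[0,0,-0.18],[0,0,-0.2],[0,0,-0.2]]' --dr '[[0,0,0],[0,0,0],[0,0,0],[0,0,0],[0,0,0]]' --gripper '[15,15,15,15,15]'

```text
clock: 10.6
eef_pos: [456.4, -145.2, 193.5]
eef_rot: [-3.141, -0.0, 1.571]
wrist_force: [0.0, 0.6, -2.0]
finger_gap: 23.6
finger_force: 15.0
```

Emit:
carry_out --slide '[[0,0,-0.018],[0,0,-0.018],[0,0,-0.018],[0,0,-0.018],[0,0,-0.018]]' --dr '[[0,0,0],[0,0,0],[0,0,0],[0,0,0],[0,0,0]]' --gripper '[15,36,36,36,36]'

```text
clock: 11.02
eef_pos: [456.4, -145.8, 189.6]
eef_rot: [3.141, 0.0, 1.571]
wrist_force: [-0.6, 0.4, -0.8]
finger_gap: 33.9
finger_force: 0.0
```

Emit:
carry_out --slide '[[0,0,0.15],[0,0,0.3],[0,0,0.45],[0.3,0.5,0.618],[0.56,1,0.618],[0.56,1,0.618],[0.56,1,0.618],[0.56,1,0.618],[0.56,1,0.618],[0.56,1,0.618]]' --dr '[[0,0,0],[0,0,0],[0,0,0],[0,0,0],[0,0,0],[0,0,0],[0,0,0],[0,0,0],[0,0,0],[0,0,0]]' --gripper '[36,36,36,36,36,36,36,36,36,36]'

```text
clock: 11.85
eef_pos: [596.9, 106.5, 344.2]
eef_rot: [3.141, -0.0, 1.571]
wrist_force: [0.4, -0.7, -0.9]
finger_gap: 33.8
finger_force: 0.0
```

Emit:
carry_out --slide '[[0,0.712,0],[0,0.712,0],[0,0.712,0],[0,0.712,0],[0,0.712,0],[0,0.712,-0.1],[0,0.712,-0.25],[0,0.712,-0.4],[0,0.712,-0.55],[0,0.712,-0.64]]' --dr '[[0,0,0],[0,0,0],[0,0,0],[0,0,0],[0,0,0],[0,0,0],[0,0,0],[0,0,0],[0,0,0],[0,0,0]]' --gripper '[40,40,40,40,40,40,40,40,40,40]'

```text
clock: 12.68
eef_pos: [595.3, 281.5, 179.6]
eef_rot: [-3.138, 0.002, 1.571]
wrist_force: [-0.2, 1.1, -0.8]
finger_gap: 37.5
finger_force: 0.0
```

Emit:
carry_out --slide '[[0,0,0],[0,0,0],[0,0,0],[0,0,0],[0,0,0],[0,0,0.1],[0,0,0.64],[0,0,0.64],[0,0,0.64],[0,0,0.64]]' --dr '[[0,0,0],[0,0,0],[0,0,0],[0,0,0],[0,0,0],[0,0,0],[0,0,0],[0,0,0],[0,0,0],[0,0,0]]' --gripper '[15,15,15,15,15,15,15,15,15,15]'

```text
clock: 13.52
eef_pos: [596.6, 282.4, 352.8]
eef_rot: [3.131, -0.004, 1.571]
wrist_force: [-0.1, 0.2, 0.3]
finger_gap: 23.9
finger_force: 15.0
```

Emit:
carry_out --slide '[[0.24,-1,0],[0.24,-1,0],[0.24,-1,0],[0.24,-1,0],[0.24,-1,0],[0.24,-1,0],[0.24,-1,0]]' --dr '[[0,0,0],[0,0,0],[0,0,0],[0,0,0],[0,0,0],[0,0,0],[0,0,0]]' --gripper '[15,15,15,15,15,15,15]'

```text
clock: 14.1
eef_pos: [657.0, 26.4, 344.1]
eef_rot: [3.141, 0.001, 1.566]
wrist_force: [0.9, 0.2, -0.8]
finger_gap: 23.5
finger_force: 15.0
```

Emit:
carry_out --slide '[[0,-0.693,0],[0,-0.693,0],[0,-0.693,0],[0,-0.693,0],[0,-0.693,0],[0,-0.693,0],[0,-0.693,-0.15],[0,-0.693,-0.28],[0,-0.693,-0.36],[0,-0.693,-0.4]]' --dr '[[0,0,0],[0,0,0],[0,0,0],[0,0,0],[0,0,0],[0,0,0],[0,0,0],[0,0,0],[0,0,0],[0,0,0]]' --gripper '[15,15,15,15,15,15,15,15,15,15]'

```text
clock: 14.93
eef_pos: [655.8, -138.8, 240.7]
eef_rot: [-3.138, -0.001, 1.572]
wrist_force: [0.6, 0.4, -0.1]
finger_gap: 23.9
finger_force: 15.0
```

Emit:
carry_out --slide '[[0,0,-0.08],[0,0,-0.14],[0,0,-0.18],[0,0,-0.2],[0,0,-0.2]]' --dr '[[0,0,0],[0,0,0],[0,0,0],[0,0,0],[0,0,0]]' --gripper '[15,15,15,15,15]'

```text
clock: 15.35
eef_pos: [656.4, -140.3, 193.5]
eef_rot: [-3.141, -0.0, 1.571]
wrist_force: [0.4, 0.1, -0.9]
finger_gap: 23.9
finger_force: 15.0
```

Emit:
carry_out --slide '[[0,0,-0.018],[0,0,-0.018],[0,0,-0.018],[0,0,-0.018],[0,0,-0.018]]' --dr '[[0,0,0],[0,0,0],[0,0,0],[0,0,0],[0,0,0]]' --gripper '[15,36,36,36,36]'

```text
clock: 15.77
eef_pos: [656.4, -141.0, 189.7]
eef_rot: [3.141, 0.0, 1.571]
wrist_force: [0.2, 0.5, 0.0]
finger_gap: 33.7
finger_force: 0.0
```

Emit:
carry_out --slide '[[0,0,0.15],[0,0,0.3],[0,0,0.45],[-0.3,0.5,0.618],[-0.4,1,0.918],[-0.4,1,0.918],[-0.4,1,0.918],[-0.4,1,0.918],[-0.4,1,0.918],[-0.4,1,0.918]]' --dr '[[0,0,0],[0,0,0],[0,0,0],[0,0,0],[0,0,0],[0,0,0],[0,0,0],[0,0,0],[0,0,0],[0,0,0]]' --gripper '[36,36,36,0,0,0,0,0,0,0]'

```text
clock: 16.6
eef_pos: [556.1, 108.1, 418.8]
eef_rot: [3.141, -0.0, 1.571]
wrist_force: [0.5, 0.4, 0.1]
finger_gap: 0.1
finger_force: 0.0
```

```bash
python3 - <<'E'
from h import *
import cv2
s=read_state();print(s['eef_pos'],s['clock'])
a,_=snap("scene","s3");b,_=snap("side","d3")
f=lambda x,k:cv2.resize(x,None,fx=k,fy=k,interpolation=cv2.INTER_CUBIC)
p=f(a[60:230,210:350],2.5);q=f(b[70:240,290:430],2.5)
print(p.shape)
cv2.imwrite("pics/c4.png",np.hstack([p,q])[:,:,::-1])
E
```

```text
[556.05319763 108.05361561 418.83980576] 16.6
(425, 350, 3)
```

View pics/c4.png

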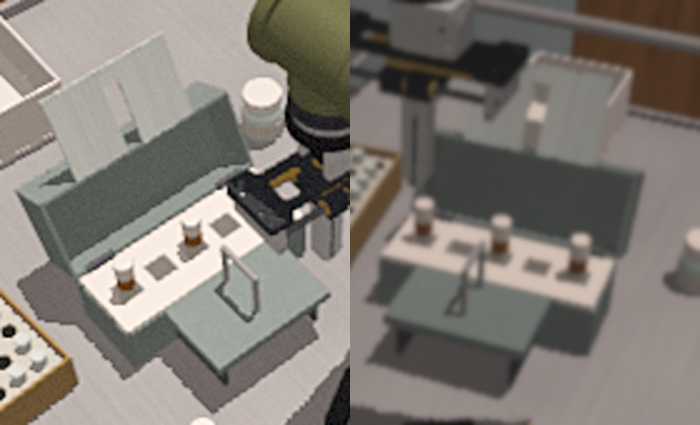

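All three tubes stand in the end and middle wells. The lip's top corners are at scene pixels (227,100) and (275,74), so I'll fit the lid angle from those.

```bash
cat >> h.py <<'E'
C0=np.array([556.3,-143.3,0]);A=-np.pi/2+0.023
Rc=np.array([[np.cos(A),-np.sin(A),0],[np.sin(A),np.cos(A),0],[0,0,1]])
cw=lambda x,y,z: C0+Rc@np.array([x,y,z],float)
lidp=lambda th,r,y,h=0: cw(52-r*np.cos(th)+h*np.sin(th),y,75.5+r*np.sin(th)+h*np.cos(th))
E
python3 - <<'E'
from h import *
m=camera_model("scene");d=camera_model("side")
for th in np.arange(1.5,2.31,.1):
    print(round(th,2),[np.round(proj(m,lidp(th,214,y)),0) for y in(85,-85)],[np.round(proj(d,lidp(th,214,y)),0) for y in(85,-85)],lidp(th,214,0).round(0))
print(proj(m,cw(0,0,75)),proj(m,cw(-160,85,75)),proj(m,cw(-124,0,138)),proj(d,cw(-124,0,138)))
E
```

```text
1.5 [array([247., 117.]), array([298.,  88.])] [array([331.,  99.]), array([387., 110.])] [ 557. -180.  289.]
1.6 [array([243., 113.]), array([293.,  84.])] [array([334.,  96.]), array([390., 107.])] [ 558. -202.  289.]
1.7 [array([239., 109.]), array([289.,  80.])] [array([336.,  93.]), array([392., 104.])] [ 558. -223.  288.]
1.8 [array([235., 105.]), array([284.,  77.])] [array([339.,  92.]), array([393., 102.])] [ 559. -244.  284.]
1.9 [array([231., 102.]), array([280.,  75.])] [array([341.,  91.]), array([395., 101.])] [ 559. -264.  278.]
2.0 [array([227., 100.]), array([276.,  73.])] [array([343.,  91.]), array([396., 101.])] [ 560. -284.  270.]
2.1 [array([224.,  99.]), array([273.,  72.])] [array([345.,  91.]), array([397., 101.])] [ 560. -303.  260.]
2.2 [array([222.,  99.]), array([270.,  72.])] [array([347.,  92.]), array([399., 102.])] [ 560. -321.  249.]
2.3 [array([219.,  99.]), array([267.,  72.])] [array([348.,  94.]), array([399., 104.])] [ 561. -338.  235.]
[287.33358995 158.0926337 ] [297.10386238 207.48234616] [311.71271473 171.44250213] [336.46031384 177.70024796]
```

Emit:
carry_out --slide '[[-0.2,-1,0],[-0.2,-1,0],[-0.2,-1,0],[-0.2,-1,0],[-0.2,-1,0],[-0.2,-1,0],[-0.2,-1,0]]' --dr '[[0,0,0],[0,0,0],[0,0,0],[0,0,0],[0,0,0],[0,0,0],[0,0,0]]' --gripper '[0,0,0,0,0,0,0]'

```text
clock: 17.28
eef_pos: [505.7, -148.9, 417.3]
eef_rot: [-3.141, 0.001, 1.566]
wrist_force: [0.8, 0.3, 0.1]
finger_gap: 0.6
finger_force: 0.0
```

Emit:
carry_out --slide '[[0,-0.736,0],[0,-0.736,0],[0,-0.736,0],[0,-0.736,0],[0,-0.736,0],[0,-0.736,0],[0,-0.736,-0.15],[0,-0.736,-0.3],[0,-0.736,-0.36],[0,-0.736,-0.36]]' --dr '[[0,0,0],[0,0,0],[0,0,0],[0,0,0],[0,0,0],[0,0,0],[0,0,0],[0,0,0],[0,0,0],[0,0,0]]' --gripper '[0,0,0,0,0,0,0,0,0,0]'

```text
clock: 18.12
eef_pos: [506.6, -326.4, 323.5]
eef_rot: [-3.136, -0.004, 1.571]
wrist_force: [-0.1, -0.0, 0.3]
finger_gap: 0.3
finger_force: 0.0
```

```bash
python3 - <<'E'
from h import *
s=read_state();print(s['eef_pos'],s['wrist_force'])
c=np.array([506.3,-325,328.65])
for th in np.arange(2.1,-.01,-.1):
    x=max(52-185*np.cos(th)+5*np.sin(th), 52-214*np.cos(th)+5*np.sin(th))+8
    p=cw(x,-50,75.5+185*np.sin(th)+5*np.cos(th)+97)
    print(round(th,2),p.round(0),((p-c)/250).round(3))
E
```

```text
[ 506.58675797 -326.44828921  323.47603714] [-0.13482801 -0.02099292  0.26160271]
2.1 [ 510. -317.  330.] [0.016 0.033 0.004]
2.0 [ 510. -298.  339.] [0.014 0.108 0.04 ]
1.9 [ 509. -278.  346.] [0.012 0.187 0.069]
1.8 [ 509. -258.  352.] [0.01  0.268 0.092]
1.7 [ 508. -237.  355.] [0.009 0.352 0.107]
1.6 [ 508. -216.  357.] [0.007 0.437 0.115]
1.5 [ 508. -196.  357.] [0.005 0.515 0.115]
1.4 [ 507. -178.  356.] [0.003 0.588 0.108]
1.3 [ 507. -160.  352.] [0.001 0.661 0.094]
1.2 [ 506. -142.  347.] [-0.     0.732  0.072]
1.1 [ 506. -125.  340.] [-0.002  0.8    0.044]
1.0 [ 505. -109.  331.] [-0.003  0.865  0.009]
0.9 [505. -93. 321.] [-0.005  0.926 -0.033]
0.8 [505. -79. 309.] [-0.006  0.983 -0.08 ]
0.7 [505. -66. 296.] [-0.007  1.035 -0.133]
0.6 [504. -55. 281.] [-0.008  1.082 -0.19 ]
0.5 [504. -45. 266.] [-0.009  1.122 -0.252]
0.4 [504. -36. 249.] [-0.01   1.156 -0.318]
0.3 [504. -29. 232.] [-0.011  1.183 -0.387]
0.2 [504. -24. 214.] [-0.011  1.203 -0.458]
0.1 [503. -21. 196.] [-0.011  1.216 -0.531]
-0.0 [503. -19. 177.] [-0.011  1.222 -0.605]
```

Emit:
carry_out --slide '[[0,0.03,0.02],[0,0.1,0.04],[0,0.16,0.06],[0,0.22,0.08],[0,0.28,0.1],[0,0.34,0.11],[0,0.4,0.115],[0,0.46,0.115],[0,0.515,0.115],[0,0.515,0.115]]' --dr '[[0,0,0],[0,0,0],[0,0,0],[0,0,0],[0,0,0],[0,0,0],[0,0,0],[0,0,0],[0,0,0],[0,0,0]]' --gripper '[0,0,0,0,0,0,0,0,0,0]'

```text
clock: 18.95
eef_pos: [507.3, -196.0, 356.4]
eef_rot: [3.141, -0.001, 1.573]
wrist_force: [0.4, 0.1, -0.0]
finger_gap: 0.5
finger_force: 0.0
```

```bash
python3 - <<'E'
from h import *
a,_=snap("scene","s4");b,_=snap("side","d4")
f=lambda x,k:cv2.resize(x,None,fx=k,fy=k,interpolation=cv2.INTER_CUBIC)
cv2.imwrite("pics/c5.png",np.hstack([f(a[50:230,190:350],2),f(b[50:230,290:430],2)])[:,:,::-1])
E
```

```text
(no output)
```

View pics/c5.png

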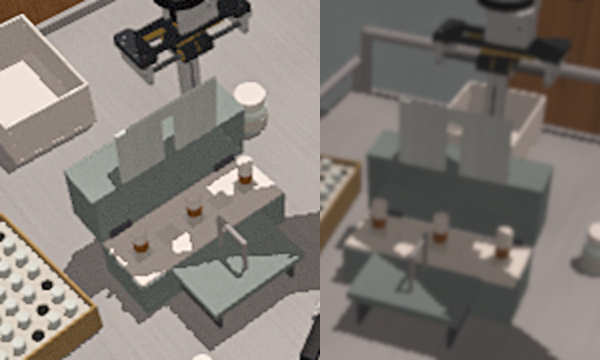

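The lid has swung up to about vertical and the tubes are untouched. I'll keep following the arc.

Emit:
carry_out --slide '[[0,0.07,-0.005],[0,0.145,-0.02],[0,0.215,-0.04],[0,0.285,-0.07],[0,0.35,-0.105],[0,0.41,-0.148],[0,0.468,-0.195],[0,0.52,-0.248],[0,0.567,-0.305],[0,0.567,-0.305]]' --dr '[[0,0,0],[0,0,0],[0,0,0],[0,0,0],[0,0,0],[0,0,0],[0,0,0],[0,0,0],[0,0,0],[0,0,0]]' --gripper '[0,0,0,0,0,0,0,0,0,0]'

```text
clock: 19.88
eef_pos: [506.6, -55.9, 277.2]
eef_rot: [-3.137, -0.001, 1.571]
wrist_force: [0.4, -0.7, -0.1]
finger_gap: 0.5
finger_force: 0.0
```

Emit:
carry_out --slide '[[0,0.04,-0.062],[0,0.074,-0.128],[0,0.101,-0.197],[0,0.121,-0.268],[0,0.134,-0.341],[0,0.138,-0.38],[0,0.14,-0.4],[0,0.14,-0.41],[0,0.14,-0.415],[0,0.14,-0.415]]' --dr '[[0,0,0],[0,0,0],[0,0,0],[0,0,0],[0,0,0],[0,0,0],[0,0,0],[0,0,0],[0,0,0],[0,0,0]]' --gripper '[0,0,0,0,0,0,0,0,0,0]'

```text
clock: 20.72
eef_pos: [507.2, -22.3, 177.9]
eef_rot: [-3.141, -0.0, 1.57]
wrist_force: [-8.8, 0.3, 13.1]
finger_gap: 0.7
finger_force: 6.3
```

Emit:
carry_out --slide '[[0,0,-0.005],[0,0,-0.005],[0,0,0.1],[0,0,0.3],[0,0.1,0.5],[0,0.32,0.6],[0,0.32,0.6],[0,0.32,0.6],[0,0.32,0.6]]' --dr '[[0,0,0],[0,0,0],[0,0,0],[0,0,0],[0,0,0],[0,0,0],[0,0,0],[0,0,0],[0,0,0]]' --gripper '[0,0,0,0,0,0,0,50,50]'

```text
clock: 21.47
eef_pos: [507.4, 58.7, 328.0]
eef_rot: [3.139, -0.0, 1.573]
wrist_force: [-0.3, -0.2, -0.8]
finger_gap: 10.6
finger_force: 0.0
```

```bash
python3 - <<'E'
from h import *
s=read_state();print(s['eef_pos'],s['clock'])
w,m=snap("wrist","w5");np.savez("w5.npz",**{k:np.array(v) for k,v in m.items()})
a,_=snap("scene","s5")
f=lambda x,k:cv2.resize(x,None,fx=k,fy=k,interpolation=cv2.INTER_CUBIC)
p=f(a[80:260,220:400],2);q=f(w[40:220,200:420],2)
cv2.imwrite("pics/c6.png",np.hstack([p,q])[:,:,::-1])
E
```

```text
[507.38243444  58.69489062 327.95575968] 21.4667
```

View pics/c6.png

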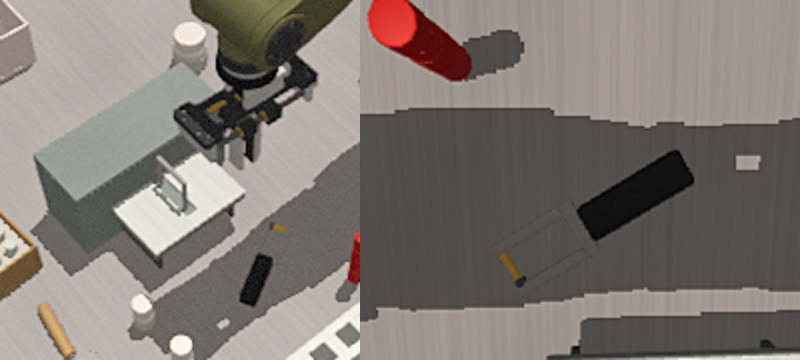

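The lid is closed over the tubes and the eye stands through the slot. The hook is measured next: tail edge at crop (677,150)–(694,183), handle/fork edge at (579,207)–(600,240), tine tips at (495,245) and (520,288).

```bash
python3 - <<'E'
from h import *
m={k:v for k,v in np.load("w5.npz").items()}
r=lambda u,v,z:ray(m,200+(u-360)/2-.25,40+v/2-.25,z)
tail=(r(677,150,24)+r(694,183,20))/2;neck=(r(579,207,24)+r(600,240,24))/2;tip=(r(493,246,12)+r(518,290,12))/2
gate=(r(500,252,10)+r(524,285,10))/2
for n,p in zip(["tail","neck","tip","gate"],[tail,neck,tip,gate]):print(n,p.round(1))
for a,b in((tail,neck),(tail,tip),(neck,tip)):
    d=(b-a)[:2];print(np.linalg.norm(d).round(1),np.degrees(np.arctan2(d[1],d[0])).round(1))
print("leg",cw(-124,0,88), "leg base proj", proj(m,cw(-124,0,142)),proj(camera_model("scene"),cw(-124,0,138)),proj(camera_model("scene"),cw(-66,0,138)))
E
```

```text
tail [558.1 132.6  22. ]
neck [493.8  95.1  24. ]
tip [433.   62.2  12. ]
gate [437.3  61.5  10. ]
74.5 -149.7
143.6 -150.6
69.1 -151.6
leg [553.44825144 -19.33279655  88.        ] leg base proj [368.02639925 271.18937344] [311.71271473 171.44250213] [299.29581142 158.93447857]
```

Emit:
carry_out --slide '[[0.012,0.177,-0.1],[0.012,0.177,-0.2],[0.012,0.177,-0.3],[0.012,0.177,-0.4],[0.012,0.177,-0.5],[0.012,0.177,-0.6],[0.012,0.177,-0.6],[0.012,0.177,-0.6],[0.012,0.177,-0.6],[0.012,0.177,-0.6]]' --dr '[[0,0,-0.168],[0,0,-0.168],[0,0,-0.168],[0,0,-0.168],[0,0,-0.168],[0,0,-0.168],[0,0,-0.168],[0,0,-0.168],[0,0,-0.168],[0,0,-0.168]]' --gripper '[60,60,60,60,60,60,60,60,60,60]'

```text
clock: 22.4
eef_pos: [510.0, 101.1, 175.3]
eef_rot: [-3.141, 0.002, 0.511]
wrist_force: [-0.3, -0.3, -0.2]
finger_gap: 56.4
finger_force: 0.0
```

```bash
python3 - <<'E'
from h import *
s=read_state();print(s['eef_pos'],s['eef_rot'],s['clock'],s['finger_gap'])
w,m=snap("wrist","w6");np.savez("w6.npz",**{k:np.array(v) for k,v in m.items()})
a,_=snap("scene","s6")
f=lambda x,k:cv2.resize(x,None,fx=k,fy=k,interpolation=cv2.INTER_CUBIC)
cv2.imwrite("pics/c7.png",np.hstack([f(w,.75),f(a[150:270,290:410],2.5)])[:,:,::-1])
E
```

```text
[510.02130719 101.11030622 175.2645664 ] [-3.14090973e+00  1.80960266e-03  5.10561657e-01] 22.4 56.419072213520415
```

View pics/c7.png

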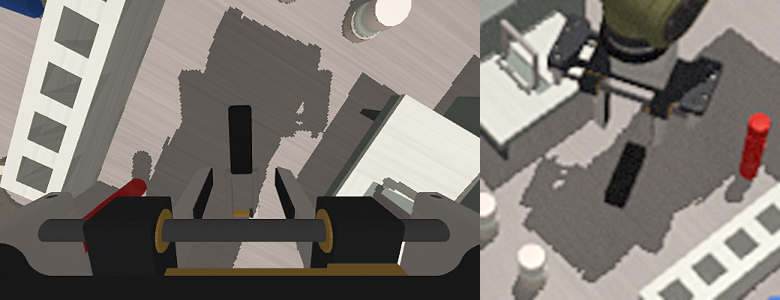

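The hook lies square to the fingers, with its neck at image (321,229) and tail at about (320,141). I'll check whether it has shifted along its axis.

```bash
python3 - <<'E'
from h import *
m={k:v for k,v in np.load("w6.npz").items()}
r=lambda u,v,z:ray(m,u/.75,v/.75,z).round(1)
print("tail mid top",r(240,106,24),"neck",r(241,173,24), "fork L/R",r(230,170,12),r(256,170,12),"gate",r(242,213,10))
print(proj(m,(490,94,24))*.75,proj(m,(490-80*-.871,94+80*.491,24))*.75)
E
```

```text
tail mid top [559.3 133.3  24. ] neck [491.8  94.5  24. ] fork L/R [484.4 106.1  12. ] [500.1  78.   12. ] gate [438.1  63.4  10. ]
[240.63550687 174.41685447] [240.14523423 105.69008235]
```

The hook hasn't moved. Grasping it now.

Emit:
carry_out --slide '[[0,0,-0.12],[0,0,-0.22],[0,0,-0.28],[0,0,-0.308],[0,0,-0.308],[0,0,-0.308],[0,0,-0.308],[0,0,-0.308],[0,0,-0.308],[0,0,-0.308]]' --dr '[[0,0,0],[0,0,0],[0,0,0],[0,0,0],[0,0,0],[0,0,0],[0,0,0],[0,0,0],[0,0,0],[0,0,0]]' --gripper '[60,60,60,60,60,10,10,10,10,10]' --newtons 40

```text
clock: 23.33
eef_pos: [510.3, 102.4, 99.5]
eef_rot: [3.142, -0.0, 0.515]
wrist_force: [-0.5, 0.1, 0.1]
finger_gap: 26.5
finger_force: 0.4
```

```bash
python3 - <<'E'
from h import *
s=read_state();print(s['eef_pos'],s['eef_rot'],s['wrist_force'],s['finger_gap'],s['finger_force'])
E
```

```text
[510.25802834 102.36620896  99.46026215] [ 3.14152830e+00 -3.90029121e-04  5.15420969e-01] [-0.48720516  0.07940155  0.0569595 ] 26.479723674135865 0.3991601150482893
```

Emit:
carry_out --slide '[[0,0,0],[0,0,0],[0,0,0],[0,0,0.05],[0,0,0.15],[0,0,0.3],[0,0,0.45],[0,0,0.6],[0,0,0.6],[0,0,0.6]]' --dr '[[0,0,0],[0,0,0],[0,0,0],[0,0,0],[0,0,0],[0,0,0],[0,0,0],[0,0,0],[0,0,0],[0,0,0]]' --gripper '[10,10,10,10,10,10,10,10,10,10]'

```text
clock: 24.17
eef_pos: [510.5, 102.4, 250.6]
eef_rot: [3.14, -0.003, 0.515]
wrist_force: [-0.5, -0.3, -2.6]
finger_gap: 25.6
finger_force: 40.0
```

Emit:
carry_out --slide '[[0.163,-0.061,0],[0.163,-0.061,0],[0.163,-0.061,0],[0.163,-0.061,0],[0.163,-0.061,0],[0.163,-0.061,0],[0.163,-0.061,0],[0.163,-0.061,0],[0.163,-0.061,0],[0.163,-0.061,0]]' --dr '[[0,0,0.1717],[0,0,0.1717],[0,0,0.1717],[0,0,0.1717],[0,0,0.1717],[0,0,0.1717],[0,0,0.1717],[0,0,0.1717],[0,0,0.1717],[0,0,0.1717]]' --gripper '[10,10,10,10,10,10,10,10,10,10]'

```text
clock: 25.0
eef_pos: [550.5, 87.0, 247.0]
eef_rot: [-3.138, 0.0, 1.598]
wrist_force: [0.5, -0.5, -1.3]
finger_gap: 25.6
finger_force: 40.0
```

```bash
python3 - <<'E'
from h import *
s=read_state();print(s['eef_pos'],s['eef_rot'],s['wrist_force'],s['moment'],s['finger_gap'],s['finger_force'])
E
```

```text
[550.47178786  87.04592125 247.04490123] [-3.13831936e+00  1.93145788e-04  1.59781046e+00] [ 0.50845352 -0.46246921 -1.28974524] [ 0.02144694 -0.0957527  -0.0199367 ] 25.604968200751347 39.996294379234314
```

Emit:
carry_out --slide '[[0,0,-0.1],[0,0,-0.2],[0,0,-0.25],[0,0,-0.264],[0,0,-0.264],[0,0,-0.264]]' --dr '[[0,0,0],[0,0,0],[0,0,0],[0,0,0],[0,0,0],[0,0,0]]' --gripper '[10,10,10,10,10,10]'

```text
clock: 25.5
eef_pos: [551.1, 87.1, 183.4]
eef_rot: [3.142, -0.0, 1.593]
wrist_force: [0.0, -0.2, -0.3]
finger_gap: 25.9
finger_force: 40.0
```

```bash
python3 - <<'E'
from h import *
s=read_state();print(s['eef_pos'],s['eef_rot'],s['wrist_force'])
a,ma=snap("scene","s7");b,mb=snap("side","d7")
f=lambda x,k:cv2.resize(x,None,fx=k,fy=k,interpolation=cv2.INTER_CUBIC)
cv2.imwrite("pics/c8.png",np.hstack([f(a[130:240,270:380],3.6),f(b[150:260,290:400],3.6)])[:,:,::-1])
O=np.array([*s['eef_pos'][:2],0])+21.4*np.array([.0227,-.9997,0]);d=np.array([.0227,-.9997,0]);n=np.array([.9997,.0227,0])
for x,y in((66,21),(66,-21),(10,21),(10,-21)):
    p=O+d*x+n*y+[0,0,s['eef_pos'][2]-99.5+12]
    print(x,y,((proj(ma,p)-[270,130])*3.6).round(),((proj(mb,p)-[290,150])*3.6).round()+[396,0])
for z in(80,134):
    p=cw(-124,0,z);print(z,((proj(ma,p)-[270,130])*3.6).round(),((proj(mb,p)-[290,150])*3.6).round()+[396,0])
E
```

```text
[551.07964388  87.08866101 183.39681849] [ 3.14156828e+00 -6.69923302e-06  1.59267917e+00] [ 0.01149305 -0.17750248 -0.29236843]
66 21 [146. 208.] [528. 150.]
66 -21 [187. 181.] [578. 163.]
10 21 [190. 254.] [500. 191.]
10 -21 [231. 225.] [552. 205.]
80 [153. 190.] [560. 158.]
134 [150. 152.] [563. 104.]
```

View pics/c8.png

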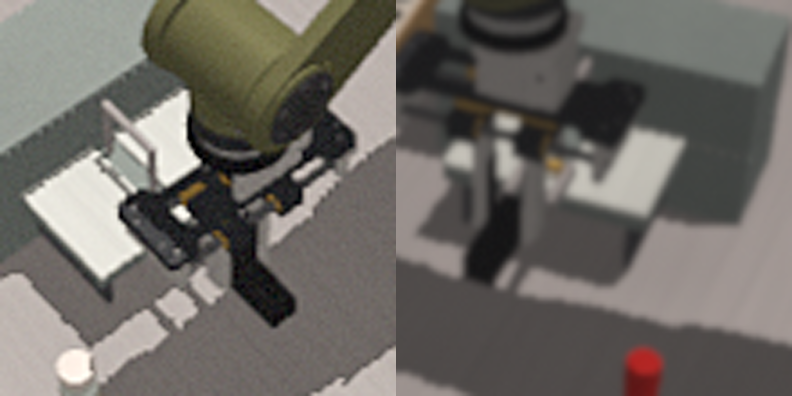

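The gate appears where the model predicts, at about (555,160) in the side crop, and the leg lines up with it. Pressing the hook on now.

Emit:
carry_out --slide '[[0.001,-0.03,0],[0.001,-0.06,0],[0.002,-0.09,0],[0.002,-0.12,0],[0.003,-0.15,0],[0.004,-0.18,0]]' --dr '[[0,0,0],[0,0,0],[0,0,0],[0,0,0],[0,0,0],[0,0,0]]' --gripper '[10,10,10,10,10,10]'

```text
clock: 26.1
eef_pos: [552.4, 41.4, 183.8]
eef_rot: [3.139, -0.0, 1.594]
wrist_force: [0.8, 0.4, -0.9]
finger_gap: 25.8
finger_force: 40.0
```

Emit:
carry_out --slide '[[0,-0.02,0],[0,-0.04,0],[0.001,-0.06,0],[0.001,-0.08,0],[0.001,-0.08,0],[0.001,-0.08,0]]' --dr '[[0,0,0],[0,0,0],[0,0,0],[0,0,0],[0,0,0],[0,0,0]]' --gripper '[10,10,10,10,10,10]'

```text
clock: 26.6
eef_pos: [552.2, 21.9, 183.2]
eef_rot: [-3.141, -0.0, 1.594]
wrist_force: [-1.0, 0.7, -1.6]
finger_gap: 25.1
finger_force: 40.0
```

```bash
python3 - <<'E'
from h import *
s=read_state();print(s['eef_pos'],s['eef_rot'],s['wrist_force'],s['moment'],s['finger_gap'],s['clock'])
a,ma=snap("scene","s8");b,mb=snap("side","d8");w,mw=snap("wrist","w8")
f=lambda x,k:cv2.resize(x,None,fx=k,fy=k,interpolation=cv2.INTER_CUBIC)
t=f(a[130:220,270:380],3.6); u=f(b[140:230,300:410],3.6)
cv2.imwrite("pics/c9.png",np.hstack([t,u])[:,:,::-1])
E
```

```text
[552.17704533  21.86997151 183.20052511] [-3.14149239e+00 -5.52273716e-05  1.59353662e+00] [-0.998107    0.74707403 -1.62695731] [ 0.10078539 -0.09259924  0.00652471] 25.103341966127143 26.6
```

View pics/c9.png

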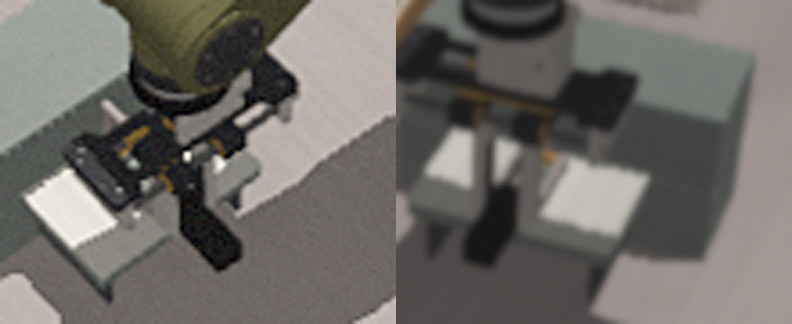

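The reaction force has fallen back to about 1 N, which fits a gate that has passed the leg. I'll lower 3 mm, release, back off and check.

Emit:
carry_out --slide '[[0,0,-0.006],[0,0,-0.01],[0,0,-0.01],[0,0,-0.01],[0,0,-0.01],[0,0,-0.01],[0,0,-0.01],[0,0,-0.01]]' --dr '[[0,0,0],[0,0,0],[0,0,0],[0,0,0],[0,0,0],[0,0,0],[0,0,0],[0,0,0]]' --gripper '[10,10,10,55,55,55,55,55]'

```text
clock: 27.42
eef_pos: [552.2, 22.1, 180.8]
eef_rot: [3.141, 0.0, 1.594]
wrist_force: [-0.6, -0.5, 0.1]
finger_gap: 51.2
finger_force: 0.0
```

Emit:
carry_out --slide '[[0,0,0.05],[0,0,0.15],[0,0,0.3],[0,0.2,0.5],[0,0.4,0.6],[0,0.6,0.6],[0,0.7,0.6],[0,0.7,0.6],[0,0.7,0.6],[0,0.7,0.6]]' --dr '[[0,0,0],[0,0,0],[0,0,0],[0,0,0],[0,0,0],[0,0,0],[0,0,0],[0,0,0],[0,0,0],[0,0,0]]' --gripper '[55,55,55,55,55,55,55,55,55,55]'

```text
clock: 28.25
eef_pos: [551.9, 198.3, 330.7]
eef_rot: [3.141, 0.0, 1.596]
wrist_force: [-0.6, -1.2, -0.3]
finger_gap: 51.8
finger_force: 0.0
```

```bash
python3 - <<'E'
from h import *
s=read_state();print(s['eef_pos'],s['wrist_force'],s['finger_gap'],s['clock'])
a,ma=snap("scene","s9");b,mb=snap("side","d9");w,mw=snap("wrist","w9")
np.savez("w9.npz",**{k:np.array(v) for k,v in mw.items()})
f=lambda x,k:cv2.resize(x,None,fx=k,fy=k,interpolation=cv2.INTER_CUBIC)
print(proj(mw,cw(-124,0,82)),proj(mb,cw(-124,0,82)))
t=f(a[135:225,270:360],4.4); u=f(b[140:230,300:390],4.4)
cv2.imwrite("pics/c10.png",np.hstack([t,u])[:,:,::-1])
E
```

```text
[551.93976292 198.30098143 330.66757426] [-0.62497151 -1.15868496 -0.25968064] 51.77652292434137 28.25
[322.63875089 337.19209249] [335.70605422 193.43589866]
```

View pics/c10.png

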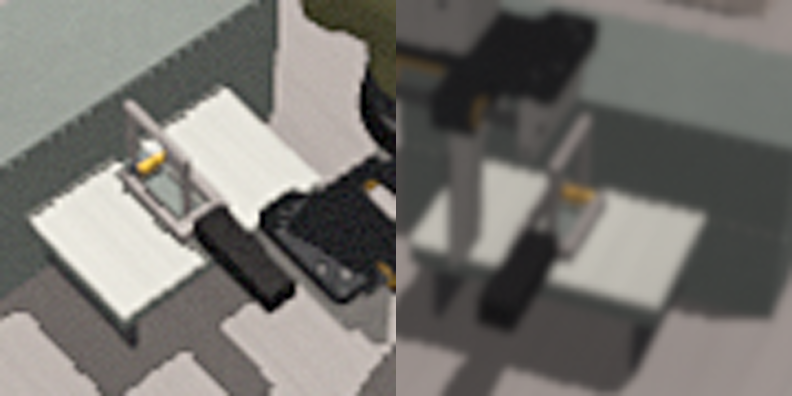

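The hook lies flat on the lip with the leg inside the fork. The brass gate shows at scene crop (152,160) and side crop (575,195); I'll compare that with the shut position before handing in.

```bash
python3 - <<'E'
from h import *
ma=camera_model("scene");mb=camera_model("side")
for lx in(16,20,24):
    L=cw(-124,0,80.5+8);d=Rc[:,0];n=Rc[:,1]
    g=lambda x,y:L+d*(x-lx)+n*y
    for nm,q in(("shut",[(62,12),(62,0),(62,-12)]),("open1.2",[(62,12),(62-22,12-9)])):
        print(lx,nm,[(((proj(ma,g(*p))-[270,135])*4.4).round(),((proj(mb,g(*p))-[300,140])*4.4).round()+[396,0]) for p in q])
for n,o,ci in(("s9",(270,135),0),("d9",(300,140),1)):
    im=cv2.imread(f"pics/{n}.png");h=cv2.cvtColor(im,cv2.COLOR_BGR2HSV)[o[1]:o[1]+90,o[0]:o[0]+90]
    msk=cv2.inRange(h,(15,120,100),(35,255,255));ys,xs=np.where(msk)
    k=(xs<55)&(ys<60)
    print(n,[( round(4.4*x)+396*ci,round(4.4*y)) for x,y in zip(xs[k],ys[k])])
E
```

```text
16 shut [(array([130., 170.]), array([561., 184.])), (array([144., 160.]), array([578., 189.])), (array([158., 151.]), array([595., 193.]))]
16 open1.2 [(array([130., 170.]), array([561., 184.])), (array([160., 183.]), array([562., 206.]))]
20 shut [(array([133., 173.]), array([559., 188.])), (array([148., 164.]), array([576., 192.])), (array([161., 155.]), array([593., 196.]))]
20 open1.2 [(array([133., 173.]), array([559., 188.])), (array([164., 187.]), array([560., 209.]))]
24 shut [(array([137., 177.]), array([557., 191.])), (array([151., 168.]), array([574., 195.])), (array([165., 158.]), array([591., 200.]))]
24 open1.2 [(array([137., 177.]), array([557., 191.])), (array([168., 191.]), array([558., 212.]))]
s9 [(154, 154), (158, 154), (163, 154), (145, 158), (150, 158), (154, 158), (158, 158), (141, 163), (145, 163), (150, 163), (154, 163), (136, 167), (141, 167), (145, 167), (150, 167), (141, 172)]
d9 [(563, 189), (568, 189), (572, 189), (576, 189), (581, 189), (563, 194), (568, 194), (572, 194), (576, 194), (581, 194), (585, 194), (576, 198), (581, 198)]
```

The brass pixels match a shut gate with the leg at hook x of about 20 mm. Handing in.

```bash
python3 -c "
from cell import *
print(sign_off())"
```

```text
the job is handed in; nothing more can be done
None
```

The job is handed in; no verdict came back. In the last pictures the lid is closed over the three tubes, which I saw standing in the case wells before closing it, and the hook lies on the lip with the eye's front leg inside and the gate shut.

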